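Clamp the dish hold-down plate with a self-tapping screw

TASK

Slide the slotted steel plate, lying loose on the worktop, along the guide of the grey dish holder and under the raised head of the winged self-tapping screw until its slot is fully home against the screw's shank. Then drive the screw clockwise, pushing firmly but not brutally along its axis while you turn so that it cuts its thread, and stop as soon as its head clamps the plate, without spinning it idle, punching it in or stripping the thread. Let go, and leave the timer alone.

Things in the scene. Friction and masses are not known exactly. Their poses are not given: they have to be found in the camera images.
- pilot (a point): Pilot hole of the fixed grey dish holder: centre, on the top face of its boss, 28 mm above the worktop; the screw's axis is the vertical through it. +x: the way the plate is pushed in, from the guide's open end toward the dish (fixed, centre 70 mm ahead, top 25 mm above the worktop).
- holder: Grey plastic holder, 236 x 112 mm, fixed; origin on the worktop under the screw axis, +x as at pilot. Its boss, 28 mm high, 76 mm wide, runs from x = -110 to +10 mm. Two rails 5 mm above the boss guide the plate: 49 mm apart (y = +-24.5 mm) from x = -65 to +10 mm, their entries flaring outward from x = -92 mm.
- wing (a point): Grip point of the steel screw's upright wing, on the screw axis. The wing is 28 mm long (this frame's x), 8 mm thick (y), 28 mm high; this point is 6 mm below its top and 22 mm above the round flange (24 mm across, 4 mm thick). The shank below is 8 mm across. Turn clockwise seen from above to drive it in (coarse thread); turning takes about 0.1 N m.
- screw: The winged screw; origin on its axis, level with the boss top at first (2 mm either way). It bites only while pushed down: under about 10 N it turns idle, above about 18 N it punches straight in and tears the plastic; about 14 N while turning is right. It stays where it is left. When its head meets the plate it stops advancing: stop turning there.
- flange (a point): Centre of the underside of the screw's flange. At first 7.5 to 11.5 mm above the boss, so the plate passes under it; clamped when it rests on the plate's top face, 5 mm above the plate's underside.
- fin (a point): Grip point of the loose slotted steel plate (about 140 g): on its upright fin, 31 mm above the plate's underside, 14 mm below the fin's top. The fin is 32 mm long (this frame's x), 8 mm thick (y). The plate is 5 mm thick, 44 mm wide (y); +x points to its two prongs. It lies flat, left or right of the holder.
- slot_end (a point): Point on the plate's underside, 60 mm ahead (+x) of the fin's grip point and 31 mm below it, that lies on the pilot point when the plate is home (x axes aligned). The slot, 11 mm wide, opens to +x; its closed end is at x = -4 mm, the prong tips at +32 mm, the rear edge at -80 mm.
- plate: The slotted plate; same frame as slot_end.
- thread_slip (a joint): Thread lost so far, in m, 0 as found: the advance that the turning should have given, less the true advance. Positive: turned idle, or turned on after the head was seated; negative: pushed in without turning. Beyond 1.5 mm either way the thread is stripped.
- timer: White bench timer, 70 x 64 x 17 mm, a bystander on the side of the holder where the plate is not; origin at the centre of its underside.
Mind the look-alikes: they are no part of the job. Leave any blue or red look-alike of the plate alone.

How it is judged:
On the way, in this order (a step that is already met when the one before it is completed fails the run):
1. the plate lies home on the boss under the still raised screw head: slot end within 4 mm of the screw axis, flat, aligned within 0.09 rad, head more than 1 mm above the plate (horizontal distance between slot_end and pilot below 0.004 m and z of slot_end in the frame of pilot below 0.002 m and angle between the x axis of slot_end and the x axis of pilot, either way round below 0.09 rad and z of flange in the frame of slot_end above 0.006 m), for 0.2 s.
2. the screw head is driven onto the plate and bears on it with more than 4 N (horizontal distance between slot_end and pilot below 0.004 m and z of slot_end in the frame of pilot below 0.002 m and angle between the x axis of slot_end and the x axis of pilot, either way round below 0.09 rad and z of flange in the frame of slot_end below 0.0056 m and contact force between screw and plate above 4 N), for 0.1 s.
At the end, for the whole second after the job is handed in: The plate is home (slot end within 4 mm of the screw axis, less than 2 mm above the boss, aligned within 0.09 rad) and clamped by the screw: flange seated on the plate (gap under 0.6 mm), all at rest, nothing touched (horizontal distance between slot_end and pilot below 0.004 m and z of slot_end in the frame of pilot below 0.002 m and angle between the x axis of slot_end and the x axis of pilot, either way round below 0.09 rad and z of flange in the frame of slot_end below 0.0056 m and linear speed of plate below 0.01 m/s and angular speed of screw below 0.05 rad/s).
It fails at once if the thread is stripped: the screw turned idle or on after seating, or punched in, by more than 1.5 mm of thread (value of joint thread_slip above 0.0015 m or value of joint thread_slip below -0.0015 m).
It fails at once if the plate and the screw pressed on each other with more than 40 N (contact force between screw and plate above 40 N).
It fails at once if the timer pushed more than 15 mm (distance of timer from where it was at the start of the episode above 0.015 m).
It also fails if it takes over 64 s, if anything falls off the work surface, if the arm or the gripper's body presses on something with over 40 N, if the wrist force passes 120 N, or if a joint passes its speed limit or range.

ROBOT

A 6-joint arm with a two-finger parallel gripper is mounted at the origin on a cart in front of the work surface, level with it; the furniture and walls round the work are solid. World frame = base frame: x ahead of the robot, y to its left, z up, the work surface at z = 0. Lengths are in m, angles in rad, forces in N, time in s.
With the tool pointing down it reaches from about 0.325 to 0.9 m from the base axis. Payload 6.1 kg.
Tool frame: the origin (TCP) lies on the centre line of the jaws, within the pads' length; the fingertips stand 14 mm ahead of it and the grasp point (between the pads) lies 5 mm behind it; z points along the fingers, x is the direction in which the jaws open and shut, and the axes are right-handed (so a half turn about z gives the same grasp; the last joint's range is limited). The gripper opens to 85 mm and grips with 20 to 120 N. Pads are 22 mm wide; open, the fingers measure 114 mm over their backs; the gripper's body (76 mm by 85 mm) begins 54 mm behind the grasp point. The pads swing forward as they close: fully open they stand 13 mm farther back than shut.
Start: joints at [-1.28, 0.22, 1.526, -0, 1.395, -0.126], TCP at [0.253, -0.571, 0.245] pointing down, gripper open.
Joint ranges: [-2.98, 2.98], [-0.91, 2.08], [0.09, 2.57], [-1.24, 4.39], [0.2, 2.65], [-2.68, 2.68]. Speed limits (rad/s): [2.57, 2.57, 3.01, 3.14, 3.14, 3.14].

INTERFACE

Orientations are given as a unit quaternion [x, y, z, w].
In Python, from rig import r, read_camera, camera_model, workorder gives the robot as it stands. The module is installed in compiled form; this text tells all that it offers.
- The arm moves only by the tool send_rows, never from a script. Its argument "deltas" is one flat list of numbers, 7 for each row, row after row: the shift along the tool's x, y, z in m, then the turn, a rotation vector about the tool's x, y, z in degrees, then the finger opening in m, from 0 to 0.0854. In form: [x, y, z, wx, wy, wz, fingers, x, y, z, wx, wy, wz, fingers, ...]. A call has 1 to 10 rows; each row shifts and turns the commanded pose from where the row before left it, along the tool's axes as they then stand; what a row does not reach is not made up. A row lasts 1/10 s, in which the tool goes at most 50 mm and 8.59 degrees, less where a joint would pass 70% of its speed; a pose out of reach is approached as far as the arm can. A call is refused whole if a number of a shift passes 0.05 or a number of a turn 8.59, either way. A call with a gripper value outside its range is refused whole. The fingers move at their own pace and stop on an object; "newtons" is the grip in N (left out, the last holds). Time passes only in rows, so rows that do not move let the fingers close. It gives the time, the measured TCP pose, the force and the opening at its end, in the units of the state.
- r.get_obs(): the state, without advancing time (a new reading comes with each control period).
- read_camera(name): name is "scene" or "top" or "wrist"; returns the picture (480x640x3 uint8, red, green, blue); there is no depth.
- camera_model(name): a dict with "fov_y" (degrees; the focal length in pixels is half the picture's height over the tangent of half this angle, whatever the lens; pixels are square), "cx", "cy" (the principal point, pixels), "extrinsics" (4x4, takes a point from world to camera coordinates). Camera axes: x right, y down, z forward; pixel columns grow to the right and rows downward; lengths in m; the calibration is good to about 2 mm. A picture is of the moment at which its call begins: read the wrist's pose just before it. camera_model takes no time and is no camera call; for the wrist camera it gives the pose at the moment of the call.
- workorder.finish_job(): hands the job in, once; it reports no verdict.
The state is a dict: "time": time; "qpos": joint angles; "dq": joint speeds; "tau": joint torques, N m; "tool_pos": TCP position; "tcp_rot": TCP orientation; "ft_force": force on the tool from outside, world axes, zero at the start; "wrist_torque": the same for the moment, N m; "gripper_width": finger opening in m.
Only numpy, scipy, OpenCV 4.12 (cv2) and the standard library are available. Lean on these libraries where they do the work, as an engineer would, in place of code of your own. Each camera call takes 0.05 s, during which the arm holds its last target.

## Working session

There is one attempt and no reset: what is moved stays moved. The work goes in short steps, Python scripts to look and compute and a tool call to move; the robot and the scene stay as the last step left them, time stands still between calls to the robot, and variables do not carry over. Pictures are saved under pics/ and viewed, and the job is handed in when it is done.

Besides the shell and the picture viewer there is one more tool, called after ">>>" as name(argument=value, ...), one argument or row to a line, values as JSON. send_rows: Moves the arm, as the interface text tells. Its arguments: {"type":"object","properties":{"deltas":{"type":"array"},"newtons":{"type":"number"}},"required":["deltas"]}

```bash
mkdir -p pics; python3 - <<'E'
from rig import r, read_camera, camera_model, workorder
import cv2, numpy as np
np.set_printoptions(precision=4,suppress=True)
o=r.get_obs();print(o)
for n in ["scene","top","wrist"]:
    m=camera_model(n);print(n,m)
    im=read_camera(n);cv2.imwrite(f"pics/{n}0.png",im[:,:,::-1])
print(r.get_obs()['time'])
E
```

```text
{'time': 0.0, 'qpos': array([-1.2801,  0.2212,  1.5276, -0.    ,  1.3947, -0.1261]), 'dq': array([ 0.0018,  0.0008,  0.0001, -0.0015, -0.0009, -0.0006]), 'tau': array([  0.001 , -49.6905, -38.939 ,   0.    ,   0.0112,   0.    ]), 'tool_pos': array([ 0.2528, -0.571 ,  0.2442]), 'tcp_rot': array([ 0.8381, -0.5455, -0.0007, -0.0006]), 'ft_force': array([-0.2256, -0.204 , -0.1793]), 'wrist_torque': array([-0.0182,  0.0061, -0.0214]), 'gripper_width': 0.08525776438372766}
scene {'fov_y': 48.265302723897626, 'cx': 323.4920793322505, 'cy': 237.1488236494075, 'extrinsics': array([[-0.8233, -0.5675,  0.0073,  0.4925],
       [-0.3325,  0.4718, -0.8166,  0.227 ],
       [ 0.46  , -0.6747, -0.5772,  1.0582],
       [ 0.    ,  0.    ,  0.    ,  1.    ]])}
top {'fov_y': 55.14366818521613, 'cx': 317.5944120248122, 'cy': 236.90818083491644, 'extrinsics': array([[-0.024 , -0.9997, -0.0055,  0.0647],
       [-0.9894,  0.0246, -0.143 ,  0.5484],
       [ 0.143 ,  0.002 , -0.9897,  0.9831],
       [ 0.    ,  0.    ,  0.    ,  1.    ]])}
wrist {'fov_y': 69.86232961387155, 'cx': 319.90572427720696, 'cy': 240.10423422359153, 'extrinsics': array([[ 0.4059, -0.9139, -0.0019, -0.6243],
       [-0.8757, -0.3895,  0.2852, -0.0369],
       [-0.2614, -0.1141, -0.9585,  0.3793],
       [ 0.    ,  0.    ,  0.    ,  1.    ]])}
0.15
```

View pics/top0.png

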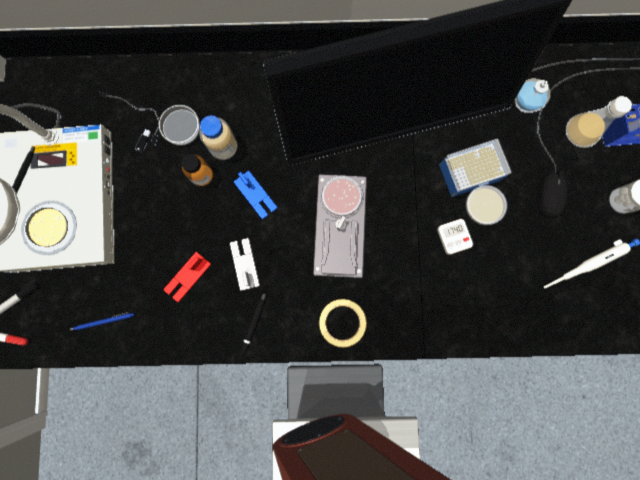

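View pics/scene0.png

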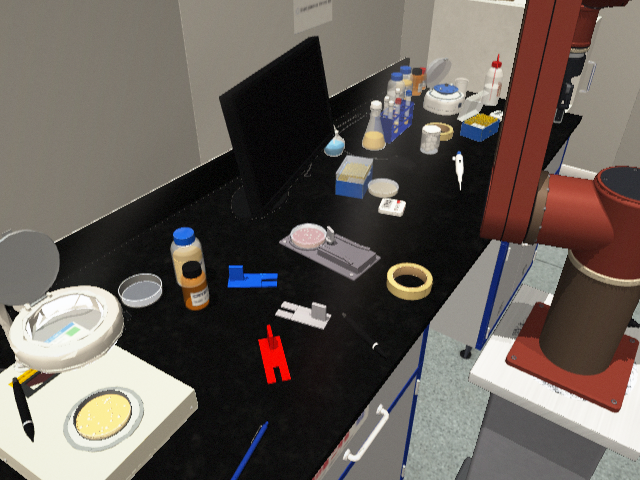

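View pics/wrist0.png

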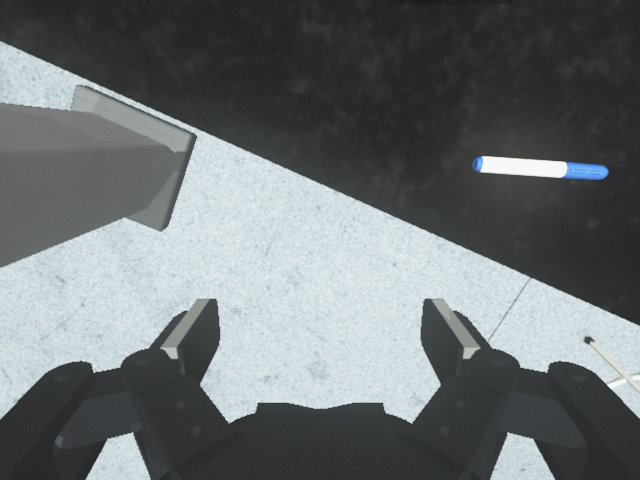

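The top view shows three slotted plates: blue at (255,194), red at (187,277) and bare steel/white at (244,265), with its prongs up-image and its fin near the lower end. The steel one fits. The holder is at (340,228) with its dish up-image, and the timer is at (456,237) on the other side. I'll confirm with an enlarged crop.

```bash
cat > h.py <<'E'
from rig import r, read_camera, camera_model, workorder
import cv2, numpy as np
from scipy.spatial.transform import Rotation as R
np.set_printoptions(precision=4,suppress=True)
def f(m): return 240/np.tan(np.radians(m['fov_y'])/2)
def ray(m,u,v,z):
    E=m['extrinsics'];Rc=E[:3,:3];c=-Rc.T@E[:3,3]
    d=Rc.T@np.array([(u-m['cx'])/f(m),(v-m['cy'])/f(m),1]);return c+d*(z-c[2])/d[2]
def proj(m,p):
    E=m['extrinsics'];q=E[:3,:3]@np.asarray(p)+E[:3,3];return np.array([m['cx']+f(m)*q[0]/q[2],m['cy']+f(m)*q[1]/q[2]])
def crop(im,x0,y0,x1,y1,s,name):
    c=cv2.resize(im[y0:y1,x0:x1,::-1],None,fx=s,fy=s,interpolation=cv2.INTER_CUBIC);cv2.imwrite(name,c)
E
python3 - <<'E'
from h import *
im=cv2.imread('pics/top0.png')[:,:,::-1]
a=cv2.resize(im[230:300,220:270],None,fx=8,fy=8,interpolation=cv2.INTER_CUBIC)
b=cv2.resize(im[170:290,300:380],None,fx=5,fy=5,interpolation=cv2.INTER_CUBIC)
a=cv2.copyMakeBorder(a,0,40,0,0,cv2.BORDER_CONSTANT)
cv2.imwrite('pics/c0.png',np.hstack([a,b])[:600,:800,::-1])
m=camera_model('top')
for n,u,v,z in [('fin',247,278,.045),('screw',340,224,.06),('boss lowerend',340,275,.0),('dish',342,195,.025),('timer',456,237,.017)]: print(n,ray(m,u,v,z))
E
```

```text
fin [0.4621 0.2078 0.045 ]
screw [0.5741 0.0016 0.06  ]
boss lowerend [0.4663 0.0024 0.    ]
dish [ 0.6473 -0.0067  0.025 ]
timer [ 0.545  -0.2628  0.017 ]
```

View pics/c0.png

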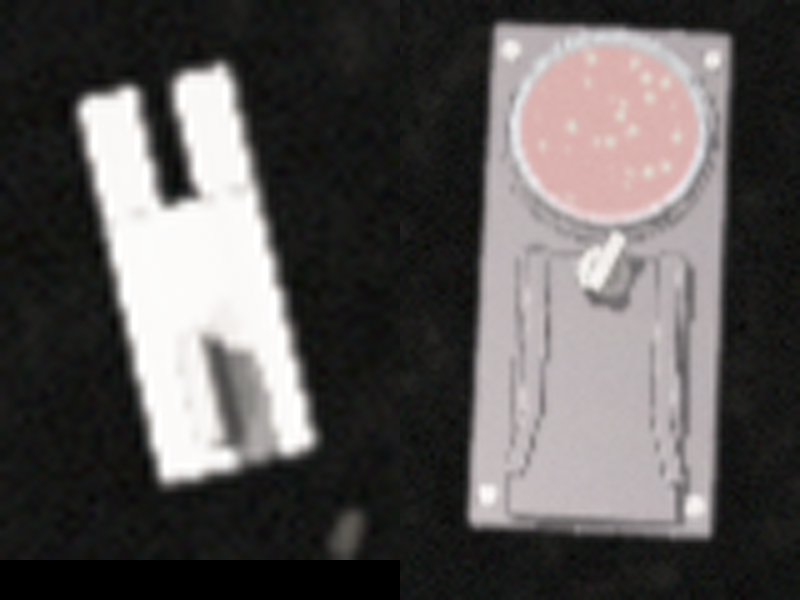

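The crop confirms the steel plate: the slot opens up-image and the fin is at the rear. Next I'll move the wrist camera over the area between plate and holder.

>>> send_rows(
  deltas=[-0.033, -0.032, 0, 0, 0, 0, 0.085, -0.033, -0.032, 0, 0, 0, 0, 0.085, -0.033, -0.032, 0, 0, 0, 0, 0.085, -0.033, -0.032, 0, 0, 0, 0, 0.085, -0.033, -0.032, 0, 0, 0, 0, 0.085, -0.033, -0.032, 0, 0, 0, 0, 0.085, -0.033, -0.032, 0, 0, 0, 0, 0.085, -0.033, -0.032, 0, 0, 0, 0, 0.085],
)

```text
time: 0.95
tool_pos: [0.3804, -0.2246, 0.2452]
tcp_rot: [0.838, -0.546, 0.0, -0.0]
ft_force: [1.0, -0.5, 0.2]
gripper_width: 0.0853
```

>>> send_rows(
  deltas=[-0.033, -0.032, 0, 0, 0, 0, 0.085, -0.033, -0.032, 0, 0, 0, 0, 0.085, -0.033, -0.032, 0, 0, 0, 0, 0.085, -0.033, -0.032, 0, 0, 0, 0, 0.085, -0.033, -0.032, 0, 0, 0, 0, 0.085, -0.033, -0.032, 0, 0, 0, 0, 0.085, -0.033, -0.032, 0, 0, 0, 0, 0.085, -0.033, -0.032, 0, 0, 0, 0, 0.085, 0, 0, 0, 0, 0, 0, 0.085],
)

```text
time: 1.85
tool_pos: [0.508, 0.1233, 0.2449]
tcp_rot: [0.84, -0.543, -0.001, -0.001]
ft_force: [-0.8, 0.0, 0.4]
gripper_width: 0.085
```

```bash
python3 - <<'E'
from h import *
import json
o=r.get_obs();print(o['time'],o['qpos'],o['tool_pos'],o['dq'],o['ft_force'])
m=camera_model('wrist');im=read_camera('wrist');cv2.imwrite('pics/w1.png',im[:,:,::-1]);np.save('w1.npy',m['extrinsics'])
E
```

```text
1.85 [ 0.086  -0.0253  1.7915  0.0019  1.3753  1.2344] [0.508  0.1233 0.2449] [-0.0739 -0.0373  0.0463 -0.0476  0.0243 -0.0728] [-0.7523  0.0242  0.3603]
```

View pics/w1.png

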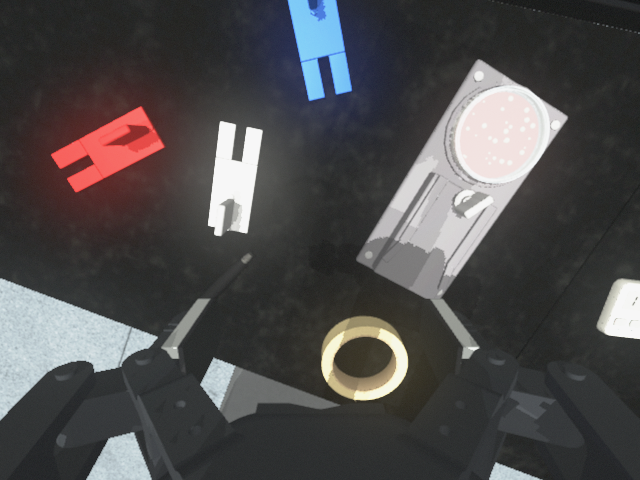

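```bash
python3 - <<'E'
import cv2,numpy as np
im=cv2.imread('pics/w1.png')
a=cv2.resize(im[110:250,190:280],None,fx=4,fy=4,interpolation=cv2.INTER_CUBIC)
b=cv2.resize(im[50:190,420:580] if 0 else im[50:310,350:570],None,fx=2.2,fy=2.2,interpolation=cv2.INTER_CUBIC)
h=600
pad=lambda x:cv2.copyMakeBorder(x,0,h-x.shape[0],0,0,cv2.BORDER_CONSTANT)
a=pad(a)[:, :320]; 
cv2.imwrite('pics/c1.png',np.hstack([pad(cv2.resize(im[110:250,195:275],None,fx=4,fy=4,interpolation=cv2.INTER_CUBIC)),pad(cv2.resize(im[60:310,355:573],None,fx=2.2,fy=2.2,interpolation=cv2.INTER_CUBIC))]))
E
```

```text
(no output)
```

View pics/c1.png

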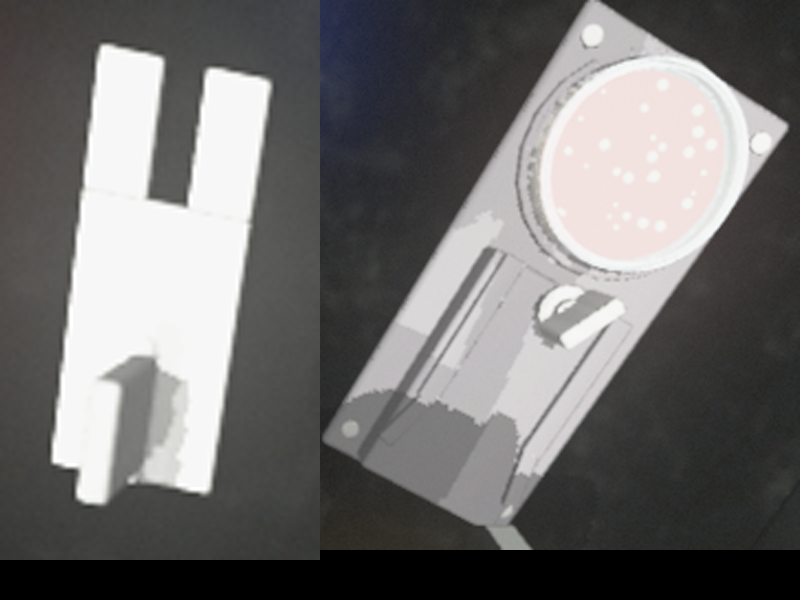

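```bash
cat > fitp.py <<'E'
from h import *
from scipy.optimize import least_squares
def fit(obs,p0):
    # obs: list of (model, uv, local xyz)
    def P(p,l): c,s=np.cos(p[2]),np.sin(p[2]); return np.array([p[0]+c*l[0]-s*l[1],p[1]+s*l[0]+c*l[1],l[2]])
    def res(p): return np.concatenate([proj(m,P(p,l))-uv for m,uv,l in obs])
    s=least_squares(res,p0,loss='soft_l1');return s.x,res(s.x).reshape(-1,2)
E
python3 - <<'E'
from fitp import *
mw=camera_model('wrist');mw['extrinsics']=np.load('w1.npy');mt=camera_model('top')
W=lambda x,y:np.array([195+(x+.5)/4-.5,110+(y+.5)/4-.5])
T=lambda x,y:np.array([220+(x+.5)/8-.5,230+(y+.5)/8-.5])
# plate-local, +y is left when looking along +x
L=[(.032,.022,.005),(.032,-.022,.005),(-.08,.022,.005),(-.08,-.022,.005)]
ow=[(mw,W(*p),l) for p,l in zip([(100,44),(270,80),(52,465),(210,493)],L)]
ow+=[(mw,W(97,378),(-.044,.004,.045)),(mw,W(120,381),(-.044,-.004,.045)),(mw,W(78,498),(-.076,.004,.045)),(mw,W(104,503),(-.076,-.004,.045))]
ot=[(mt,T(*p),l) for p,l in zip([(78,103),(230,64),(163,488),(317,445)],L)]
for n,o in [('w',ow),('t',ot),('both',ow+ot)]:
    x,rs=fit(o,[.5,.2,.2]);print(n,x,np.degrees(x[2]));print(rs.T)
    print(' fin xy',x[0]-.06*np.cos(x[2]),x[1]-.06*np.sin(x[2]))
H=lambda x,y:np.array([355+(x-320+.5)/2.2-.5,60+(y+.5)/2.2-.5])
for n,p,z in [('dish',(648,165),.025),('wingtop a',(558,345),.067),('wingtop b',(620,303),.067),('flange?',(562,305),.041)]: print(n,ray(mw,*H(*p),z))
# base corners
for p in [(590,2),(787,127),(325,443),(490,524)]:print(p,ray(mw,*H(*p),0),ray(mw,*H(*p),.01))
E
```

```text
w [0.5224 0.225  0.2235] 12.806825001030047
[[-0.1533  0.2692  0.0267  0.0077 -1.6971  0.7841 -0.6448  0.8756]
 [-0.3741 -0.3366 -0.5454  0.0904 -0.5415  0.3314  0.6815  0.972 ]]
 fin xy 0.4638772816246068 0.21168658826276168
t [0.5204 0.2258 0.2209] 12.658870335561334
[[ 0.1525 -0.1992  0.19   -0.1443]
 [ 0.0557  0.3222 -0.5229  0.1153]]
 fin xy 0.4618808079871847 0.2126873399397395
both [0.5222 0.2251 0.2237] 12.81464418060096
[[-0.342   0.0778 -0.1313 -0.1529 -1.8836  0.5969 -0.8216  0.6982  0.439
   0.0713  0.6095  0.2581]
 [-0.2281 -0.1987 -0.4199  0.2092 -0.3989  0.4725  0.8175  1.1066 -0.6742
  -0.4557 -1.3077 -0.7188]]
 fin xy 0.46367199413830806 0.21180274185888143
dish [ 0.6507 -0.0076  0.025 ]
wingtop a [0.5658 0.0065 0.067 ]
wingtop b [ 0.5913 -0.0074  0.067 ]
flange? [0.5814 0.0019 0.041 ]
(590, 2) [0.7046 0.0426 0.    ] [0.7011 0.0455 0.01  ]
(787, 127) [ 0.6971 -0.0688  0.    ] [ 0.6938 -0.0628  0.01  ]
(325, 443) [0.4682 0.0586 0.    ] [0.471  0.0611 0.01  ]
(490, 524) [ 0.463  -0.0434  0.    ] [ 0.466  -0.0381  0.01  ]
```

Both cameras agree: the plate's fin is at (0.464, 0.212) with yaw 12.8°, within about 2 mm. I'll go above the fin.

>>> send_rows(
  deltas=[0, 0, 0, 0, 0, 5.55, 0.06, 0, 0, 0, 0, 0, 5.55, 0.06, -0.032, 0.008, 0, 0, 0, 0, 0.06, -0.032, 0.008, 0.03, 0, 0, 0, 0.06, -0.032, 0.008, 0.035, 0, 0, 0, 0.06, 0, 0, 0.035, 0, 0, 0, 0.06, 0, 0, 0.035, 0, 0, 0, 0.06, 0, 0, 0, 0, 0, 0, 0.06, 0, 0, 0, 0, 0, 0, 0.06],
)

```text
time: 2.8
tool_pos: [0.4625, 0.206, 0.1105]
tcp_rot: [0.781, -0.624, -0.0, 0.001]
ft_force: [0.0, 0.3, -0.5]
gripper_width: 0.0598
```

```bash
python3 - <<'E'
from h import *
o=r.get_obs();print(o['time'],o['qpos'],o['tool_pos'],o['dq'],R.from_quat(o['tcp_rot']).as_matrix())
m=camera_model('wrist');im=read_camera('wrist');cv2.imwrite('pics/w2.png',im[:,:,::-1]);np.save('w2.npy',m['extrinsics'])
E
```

```text
2.8 [ 0.2632  0.082   1.9506 -0.0002  1.1106  1.6121] [0.4625 0.206  0.1105] [ 0.0004 -0.029  -0.0455  0.0017 -0.0012  0.0017] [[ 0.2202 -0.9755 -0.0015]
 [-0.9755 -0.2202 -0.0006]
 [ 0.0003  0.0016 -1.    ]]
```

View pics/w2.png

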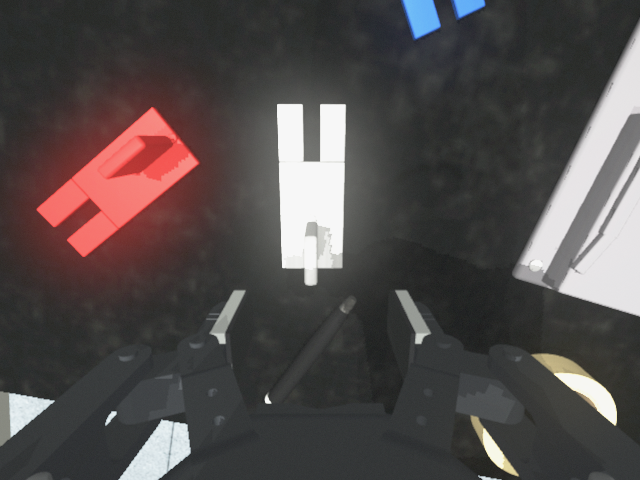

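```bash
python3 - <<'E'
from fitp import *
mw=camera_model('wrist');mw['extrinsics']=np.load('w2.npy')
L=[(.032,.022,.005),(.032,-.022,.005),(-.08,.022,.005),(-.08,-.022,.005),(-.076,.004,.045),(-.076,-.004,.045)]
ow=[(mw,np.array(p),l) for p,l in zip([(277,104),(346,104),(281.5,268.5),(343,268.5),(304.5,284.5),(316.5,284.5)],L)]
x,rs=fit(ow,[.5,.2,.2]);print(x,np.degrees(x[2]));print(rs.T)
fin=np.array([x[0]-.06*np.cos(x[2]),x[1]-.06*np.sin(x[2])])
o=r.get_obs();M=R.from_quat(o['tcp_rot']).as_matrix();print(fin,M.T@(np.array([*fin,.026])-o['tool_pos']),o['tool_pos'])
E
```

```text
[0.5221 0.2249 0.2202] 12.61586516165083
[[-0.1886  0.1291  0.3959 -0.689  -0.3607  0.6803]
 [-0.7553 -0.538  -0.3548 -0.188   1.4428  1.4783]]
[0.4635 0.2118] [-0.0054 -0.0008  0.0859] [0.4638 0.2064 0.1118]
```

>>> send_rows(
  deltas=[-0.0054, 0, 0.02, 0, 0, 0, 0.06, 0, 0, 0.025, 0, 0, 0, 0.06, 0, 0, 0.025, 0, 0, 0, 0.06, 0, 0, 0.0145, 0, 0, 0, 0.06, 0, 0, 0, 0, 0, 0, 0.06, 0, 0, 0, 0, 0, 0, 0.06],
  newtons=70,
)

```text
time: 3.45
tool_pos: [0.4628, 0.2123, 0.0273]
tcp_rot: [0.781, -0.624, 0.001, -0.001]
ft_force: [-0.1, -0.0, -0.7]
gripper_width: 0.0599
```

```bash
python3 - <<'E'
from h import *
o=r.get_obs();print(o['time'],o['tool_pos'],o['dq'],o['ft_force'])
im=read_camera('wrist');cv2.imwrite('pics/w3.png',im[:,:,::-1])
E
```

```text
3.45 [0.4628 0.2123 0.0273] [ 0.0005 -0.0125 -0.008   0.0018 -0.0011  0.0003] [-0.0674 -0.0221 -0.7408]
```

View pics/w3.png

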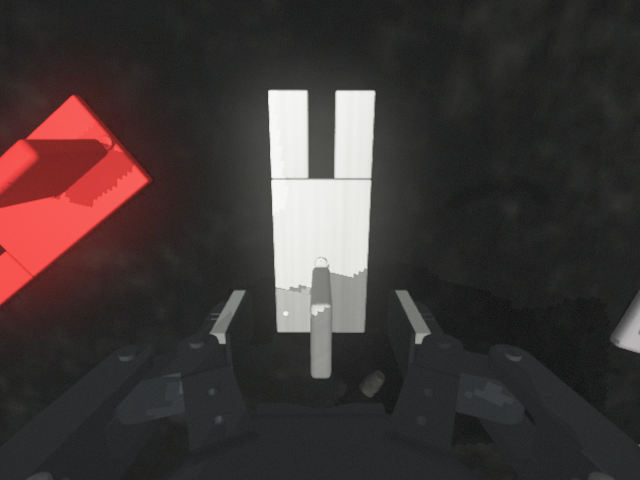

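The fin is centred between the pads at column 321 and the plate is aligned. I'll close, then lift.

>>> send_rows(
  deltas=[0, 0, 0, 0, 0, 0, 0.0, 0, 0, 0, 0, 0, 0, 0.0, 0, 0, 0, 0, 0, 0, 0.0, 0, 0, 0, 0, 0, 0, 0.0, 0, 0, 0, 0, 0, 0, 0.0, 0, 0, 0, 0, 0, 0, 0.0, 0, 0, 0, 0, 0, 0, 0.0],
  newtons=70,
)

```text
time: 4.2
tool_pos: [0.462, 0.2123, 0.0263]
tcp_rot: [0.781, -0.624, 0.0, -0.0]
ft_force: [-1.3, -1.3, 6.7]
gripper_width: 0.0075
```

>>> send_rows(
  deltas=[0, 0, -0.01, 0, 0, 0, 0.0, 0, 0, -0.03, 0, 0, 0, 0.0, 0, 0, -0.03, 0, 0, 0, 0.0, 0, 0, -0.03, 0, 0, 0, 0.0, 0, 0, 0, 0, 0, 0, 0.0],
)

```text
time: 4.7
tool_pos: [0.4645, 0.2131, 0.1306]
tcp_rot: [0.781, -0.624, 0.002, -0.003]
ft_force: [1.0, 0.8, -1.0]
gripper_width: 0.007
```

>>> send_rows(
  deltas=[0.0313, 0.0135, 0, 0, 0, 0, 0.0, 0.0313, 0.0135, 0, 0, 0, 0, 0.0, 0.0313, 0.0135, 0, 0, 0, 0, 0.0, 0.0313, 0.0135, 0, 0, 0, 0, 0.0, 0.0313, 0.0135, 0, 0, 0, 0, 0.0, 0.0313, 0.0135, 0, 0, 0, 0, 0.0, 0, 0, 0.0, 0, 0, 5.9, 0.0, 0, 0, 0.0, 0, 0, 5.9, 0, 0, 0, 0.0, 0, 0, 5.9, 0],
)

```text
time: 5.6
tool_pos: [0.4231, 0.0108, 0.1246]
tcp_rot: [-0.674, 0.739, 0.001, -0.001]
ft_force: [0.5, 0.5, -1.5]
gripper_width: 0.0068
```

>>> send_rows(
  deltas=[0, 0, 0, 0, 0, 0, 0.0, 0, 0, 0, 0, 0, 0, 0.0],
)

```text
time: 5.8
tool_pos: [0.4235, 0.0113, 0.125]
tcp_rot: [-0.677, 0.736, 0.001, -0.0]
ft_force: [-0.6, -0.6, -0.7]
gripper_width: 0.007
```

```bash
python3 - <<'E'
from h import *
o=r.get_obs();print(o['time'],o['qpos'],o['tool_pos'],o['dq'],o['ft_force'],R.from_quat(o['tcp_rot']).as_matrix())
m=camera_model('wrist');im=read_camera('wrist');cv2.imwrite('pics/w4.png',im[:,:,::-1]);np.save('w4.npy',m['extrinsics'])
crop(im,220,0,420,200,3,'pics/c4.png')
E
```

```text
5.8 [-0.1601 -0.1483  2.1434  0.      1.148   1.4937] [0.4235 0.0113 0.125 ] [ 0.0039 -0.0004 -0.0057 -0.0003  0.0004  0.0025] [-0.5667 -0.6344 -0.7364] [[-0.083  -0.9966 -0.0015]
 [-0.9966  0.083   0.0003]
 [-0.0002  0.0015 -1.    ]]
```

View pics/w4.png

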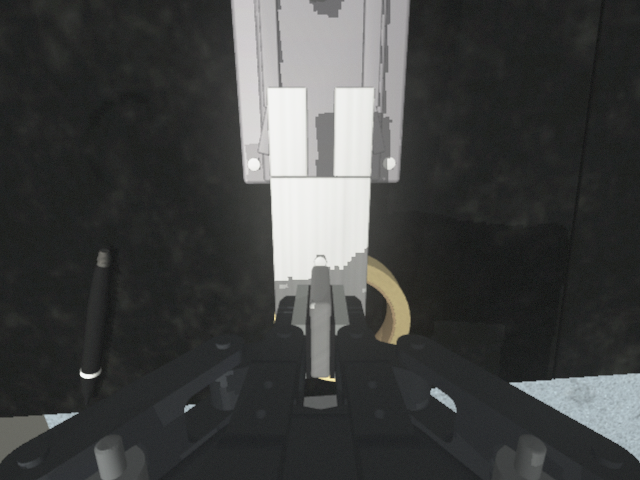

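>>> send_rows(
  deltas=[0, -0.025, -0.03, 0, 0, 0, 0.0, 0, -0.025, -0.03, 0, 0, 0, 0.0, 0, 0, 0, 0, 0, 0, 0.0, 0, 0, 0, 0, 0, 0, 0.0, 0, 0, 0, 0, 0, 0, 0.0],
)

```text
time: 6.35
tool_pos: [0.4724, 0.0072, 0.1841]
tcp_rot: [-0.676, 0.736, 0.001, -0.001]
ft_force: [-0.4, -0.3, -2.4]
gripper_width: 0.0065
```

```bash
python3 - <<'E'
from h import *
o=r.get_obs();print(o['time'],o['tool_pos'],o['dq'],R.from_quat(o['tcp_rot']).as_matrix())
m=camera_model('wrist');im=read_camera('wrist');cv2.imwrite('pics/w5.png',im[:,:,::-1]);np.save('w5.npy',m['extrinsics'])
crop(im,220,0,420,200,3,'pics/c5.png')
E
```

```text
6.35 [0.4724 0.0072 0.1841] [-0.002  -0.0014  0.0133 -0.0009  0.001   0.0038] [[-0.0847 -0.9964 -0.0033]
 [-0.9964  0.0847  0.0005]
 [-0.0002  0.0033 -1.    ]]
```

View pics/w5.png

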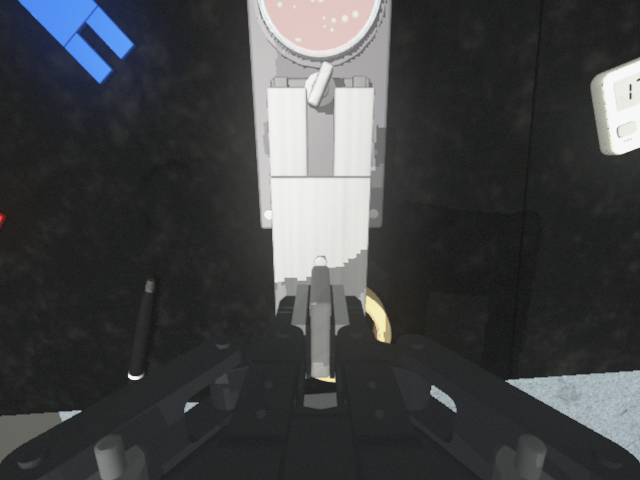

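View pics/c5.png

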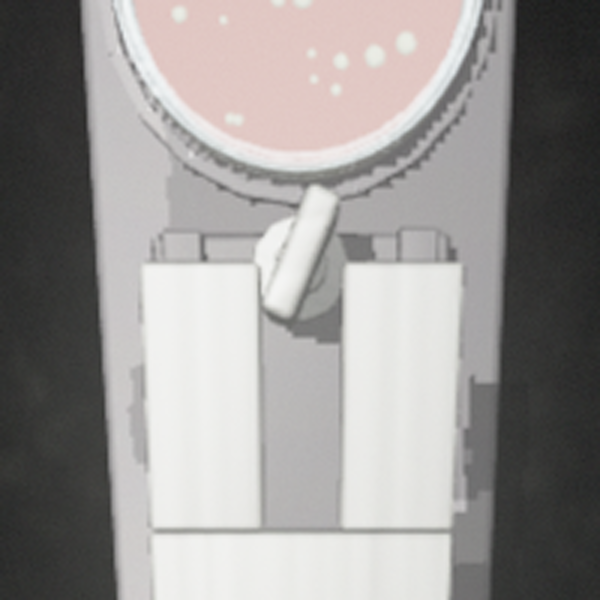

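```bash
python3 - <<'E'
from h import *
m=camera_model('wrist');m['extrinsics']=np.load('w5.npy')
o=r.get_obs();M=R.from_quat(o['tcp_rot']).as_matrix();t=np.array([0.4724,0.0072,0.1841])
C=lambda x,y:(220+(x+.5)/3-.5,(y+.5)/3-.5)
def show(n,uv,z):
    p=ray(m,*uv,z);print(n,p,'tool',(M.T@(p-t)))
show('wingtop',C(300,252),.067);show('wa',C(322,190),.067);show('wb',C(278,317),.067)
show('flange',C(299,270),.041)
for x in (163,200,400,438): show('rail%d'%x,C(x,232),.033)
show('tipL',C(142,263),.184-.026+.005);show('tipR',C(463,263),.184-.026+.005)
for uv in [(249,0),(392,0),(260,228),(382,226)]: show('edge',uv,.006)
show('dish side',(263,0),.025);show('dishbottom',C(300,172),.025)
for p in [(-.110,0),(.01,.0)]:pass
E
```

```text
wingtop [ 0.5791 -0.0015  0.067 ] tool [-0.0004 -0.1074  0.1167]
wa [ 0.5909 -0.0072  0.067 ] tool [ 0.0043 -0.1197  0.1167]
wb [0.5663 0.0045 0.067 ] tool [-0.0053 -0.0942  0.1168]
flange [ 0.5786 -0.0011  0.041 ] tool [-0.0007 -0.107   0.1427]
rail163 [0.591  0.0316 0.033 ] tool [-0.0344 -0.1167  0.1507]
rail200 [0.5903 0.0225 0.033 ] tool [-0.0252 -0.1167  0.1507]
rail400 [ 0.5861 -0.0269  0.033 ] tool [ 0.0243 -0.1167  0.1507]
rail438 [ 0.5853 -0.0362  0.033 ] tool [ 0.0337 -0.1167  0.1507]
tipL [0.5666 0.0206 0.163 ] tool [-0.0214 -0.0928  0.0208]
tipR [ 0.563  -0.0221  0.163 ] tool [ 0.0215 -0.0928  0.0208]
edge [0.6508 0.0472 0.006 ] tool [-0.0549 -0.1749  0.1775]
edge [ 0.6415 -0.0625  0.006 ] tool [ 0.0551 -0.1751  0.1775]
edge [0.4701 0.063  0.006 ] tool [-0.0553  0.0064  0.1781]
edge [ 0.4627 -0.0491  0.006 ] tool [0.057  0.0043 0.1781]
dish side [0.6434 0.0342 0.025 ] tool [-0.0414 -0.1687  0.1585]
dishbottom [ 0.6031 -0.0034  0.025 ] tool [-0.0005 -0.1317  0.1586]
```

The rails are centred in the tool frame (±24.7 mm), the screw axis is about 107 mm ahead and the slot end is at 61 mm, so 46 mm remain to home. I'll back off 20 mm and descend to just above the boss.

>>> send_rows(
  deltas=[-0.0005, 0.01, 0, 0, 0, 0, 0.0, 0, 0.01, 0.02, 0, 0, 0, 0.0, 0, 0, 0.035, 0, 0, 0, 0.0, 0, 0, 0.035, 0, 0, 0, 0.0, 0, 0, 0.025, 0, 0, 0, 0.0, 0, 0, 0.008, 0, 0, 0, 0.0, 0, 0, 0, 0, 0, 0, 0.0, 0, 0, 0, 0, 0, 0, 0.0],
)

```text
time: 7.2
tool_pos: [0.4546, 0.009, 0.0639]
tcp_rot: [-0.676, 0.737, -0.001, 0.0]
ft_force: [0.6, 0.0, -1.9]
gripper_width: 0.0069
```

```bash
python3 - <<'E'
from h import *
o=r.get_obs();print(o['time'],o['tool_pos'],o['dq'],o['ft_force'])
m=camera_model('wrist');im=read_camera('wrist');cv2.imwrite('pics/w6.png',im[:,:,::-1]);np.save('w6.npy',m['extrinsics'])
im2=read_camera('scene');crop(im2,250,200,410,300,5,'pics/s6.png')
E
```

```text
7.2 [0.4546 0.009  0.0639] [ 0.0014 -0.0133 -0.0179 -0.0002 -0.0024  0.0009] [ 0.6057  0.0322 -1.8642]
```

View pics/w6.png

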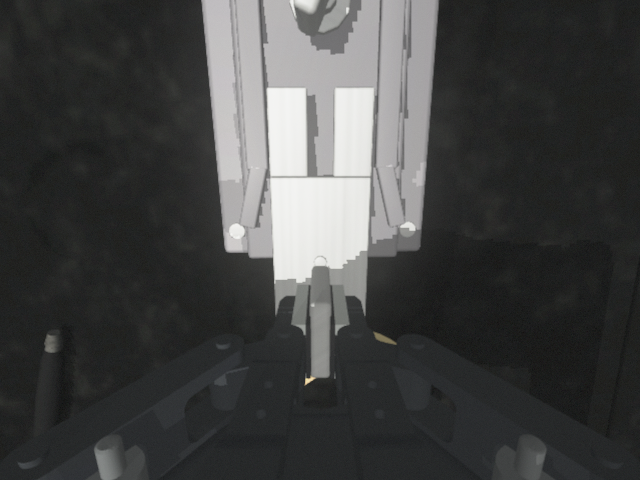

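View pics/s6.png

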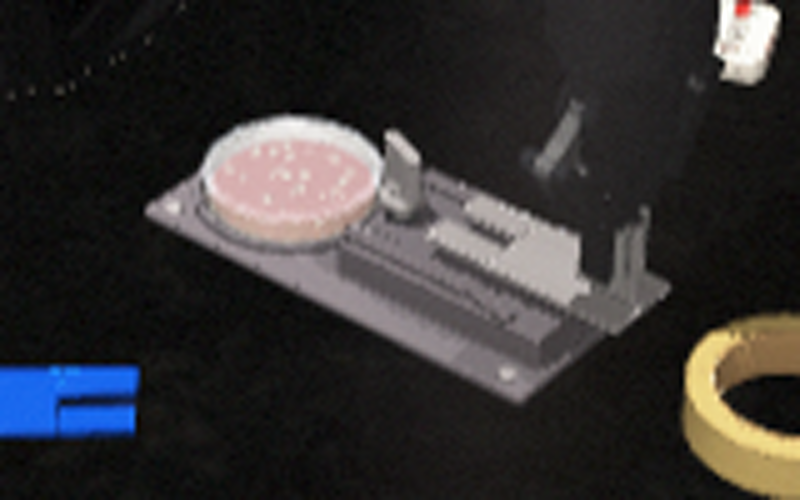

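>>> send_rows(
  deltas=[0, 0, 0.004, 0, 0, 0, 0.0, 0, 0, 0.003, 0, 0, 0, 0.0, 0, 0, 0, 0, 0, 0, 0.0, 0, 0, 0, 0, 0, 0, 0.0],
)

```text
time: 7.7
tool_pos: [0.454, 0.009, 0.0557]
tcp_rot: [-0.676, 0.737, 0.0, -0.0]
ft_force: [-0.4, 0.6, -2.3]
gripper_width: 0.0067
```

>>> send_rows(
  deltas=[0, 0, 0.0015, 0, 0, 0, 0.0, 0, 0, 0, 0, 0, 0, 0.0, 0, 0, 0, 0, 0, 0, 0.0],
)

```text
time: 8.0
tool_pos: [0.4542, 0.009, 0.0544]
tcp_rot: [-0.676, 0.737, -0.0, 0.0]
ft_force: [-1.0, -0.7, -1.0]
gripper_width: 0.0071
```

>>> send_rows(
  deltas=[0, -0.007, 0, 0, 0, 0, 0.0, 0, -0.01, 0, 0, 0, 0, 0.0, 0, -0.01, 0, 0, 0, 0, 0.0, 0, -0.01, 0, 0, 0, 0, 0.0, 0, -0.01, 0, 0, 0, 0, 0.0, 0, -0.006, 0, 0, 0, 0, 0.0, 0, 0, 0, 0, 0, 0, 0.0, 0, 0, 0, 0, 0, 0, 0.0],
)

```text
time: 8.8
tool_pos: [0.5074, 0.0044, 0.0544]
tcp_rot: [-0.676, 0.737, -0.0, 0.0]
ft_force: [-0.3, 0.3, 1.5]
gripper_width: 0.007
```

```bash
python3 - <<'E'
from h import *
o=r.get_obs();print(o['time'],o['tool_pos'],o['dq'],o['ft_force'],o['wrist_torque'])
m=camera_model('wrist');im=read_camera('wrist');cv2.imwrite('pics/w7.png',im[:,:,::-1]);np.save('w7.npy',m['extrinsics'])
E
```

```text
8.8 [0.5074 0.0044 0.0544] [-0.0014 -0.0101  0.0141 -0.0001 -0.0099 -0.0018] [-0.3421  0.3406  1.507 ] [-0.0413 -0.1867 -0.0118]
```

View pics/w7.png

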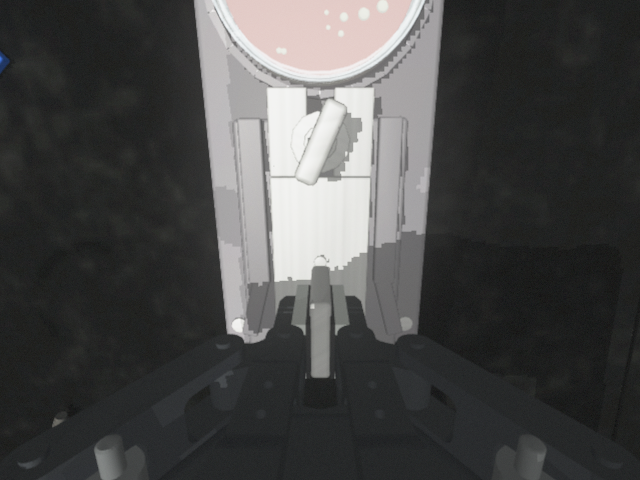

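The prongs have passed under the flange. I'll continue towards home, watching the force.

>>> send_rows(
  deltas=[0, -0.004, 0, 0, 0, 0, 0.0, 0, -0.004, 0, 0, 0, 0, 0.0, 0, -0.002, 0, 0, 0, 0, 0.0, 0, 0, 0, 0, 0, 0, 0.0, 0, 0, 0, 0, 0, 0, 0.0],
)

```text
time: 9.35
tool_pos: [0.517, 0.0036, 0.0543]
tcp_rot: [-0.676, 0.737, -0.0, 0.0]
ft_force: [-0.1, -0.5, 0.9]
gripper_width: 0.0072
```

>>> send_rows(
  deltas=[0, -0.0015, 0, 0, 0, 0, 0.0, 0, 0, 0, 0, 0, 0, 0.0, 0, 0, 0, 0, 0, 0, 0.0],
)

```text
time: 9.65
tool_pos: [0.518, 0.0035, 0.0543]
tcp_rot: [-0.676, 0.737, 0.0, -0.0]
ft_force: [-2.8, 0.2, 4.9]
gripper_width: 0.0071
```

>>> send_rows(
  deltas=[0, -0.0007, 0, 0, 0, 0, 0.0, 0, 0, 0, 0, 0, 0, 0.0, 0, 0, 0, 0, 0, 0, 0.0],
)

```text
time: 9.95
tool_pos: [0.518, 0.0035, 0.0543]
tcp_rot: [-0.676, 0.737, 0.001, -0.001]
ft_force: [-6.8, 0.3, 8.1]
gripper_width: 0.0071
```

```bash
python3 - <<'E'
from h import *
o=r.get_obs();print(o['time'],o['tool_pos'],o['qpos'],o['ft_force'],o['wrist_torque'])
m=camera_model('wrist');im=read_camera('wrist');cv2.imwrite('pics/w8.png',im[:,:,::-1]);np.save('w8.npy',m['extrinsics'])
crop(im,220,50,420,200,4,'pics/c8.png')
E
```

```text
9.95 [0.518  0.0035 0.0543] [-0.1454  0.1971  1.9457 -0.0002  1.0011  1.5113] [-6.8353  0.3144  8.0926] [0.0299 0.8792 0.0177]
```

View pics/c8.png

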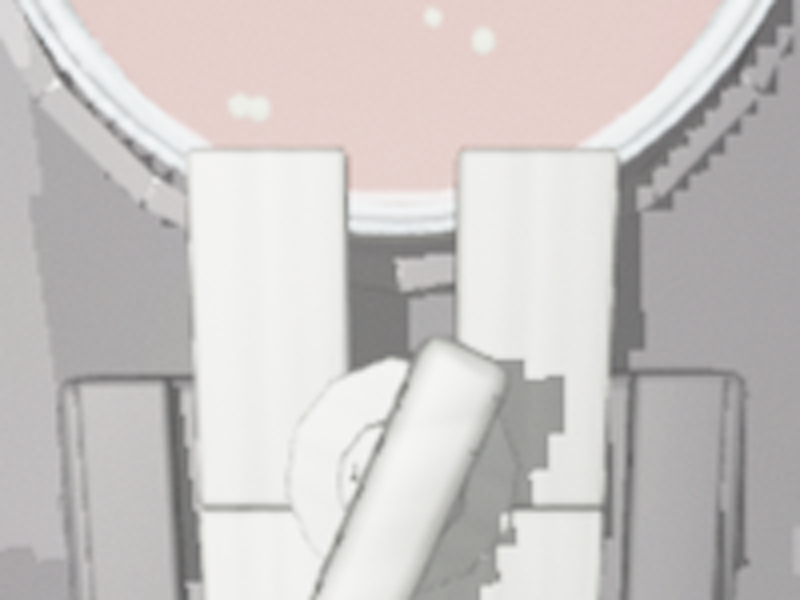

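The plate has stopped at the shank: x holds at 0.518 while the force rose to about 7 N. In the image the prong tips are about 22 mm past the rail ends, as expected at home. I'll release and lift clear.

>>> send_rows(
  deltas=[0, 0.0007, -0.0005, 0, 0, 0, 0.0, 0, 0, 0, 0, 0, 0, 0.04, 0, 0, 0, 0, 0, 0, 0.04, 0, 0, 0, 0, 0, 0, 0.04, 0, 0, 0, 0, 0, 0, 0.04, 0, 0, -0.015, 0, 0, 0, 0.04, 0, 0, -0.035, 0, 0, 0, 0.04, 0, 0, -0.05, 0, 0, 0, 0.04, 0, 0, 0, 0, 0, 0, 0.04],
)

```text
time: 10.9
tool_pos: [0.5232, 0.0029, 0.1623]
tcp_rot: [-0.676, 0.737, -0.005, 0.004]
ft_force: [0.5, -0.3, -0.3]
gripper_width: 0.04
```

```bash
python3 - <<'E'
from h import *
o=r.get_obs();print(o['time'],o['tool_pos'],o['qpos'],o['ft_force'],o['wrist_torque'])
m=camera_model('wrist');im=read_camera('wrist');cv2.imwrite('pics/w9.png',im[:,:,::-1]);np.save('w9.npy',m['extrinsics'])
E
```

```text
10.9 [0.5232 0.0029 0.1623] [-0.1453  0.0441  1.883   0.0001  1.2015  1.5111] [ 0.5236 -0.2811 -0.3045] [ 0.0033 -0.0097  0.0164]
```

View pics/w9.png

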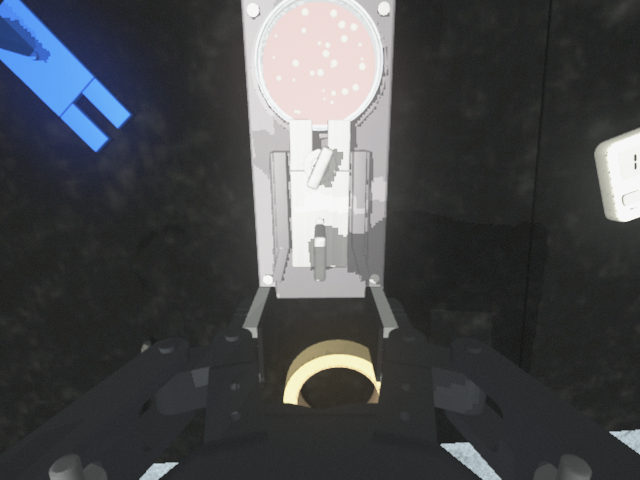

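The plate is home in the guide. Next I'll go above the screw and rotate about -160° so the full clockwise travel is available.

>>> send_rows(
  deltas=[0, -0.03, 0, 0, 0, 0, 0.04, 0, -0.029, 0, 0, 0, 0, 0.04, 0, 0, 0, 0, 0, -8.4, 0.04, 0, 0, 0, 0, 0, -8.4, 0.04, 0, 0, 0, 0, 0, -8.4, 0.04, 0, 0, 0, 0, 0, -8.4, 0.04, 0, 0, 0, 0, 0, -8.4, 0.04, 0, 0, 0, 0, 0, -8.4, 0.04, 0, 0, 0, 0, 0, -8.4, 0.04, 0, 0, 0, 0, 0, -8.4, 0.04],
)

```text
time: 11.95
tool_pos: [0.5763, -0.0015, 0.1531]
tcp_rot: [0.972, -0.237, -0.001, 0.0]
ft_force: [-0.4, 0.5, 0.2]
gripper_width: 0.0399
```

>>> send_rows(
  deltas=[0, 0, 0, 0, 0, -8.4, 0.04, 0, 0, 0, 0, 0, -8.4, 0.04, 0, 0, 0, 0, 0, -8.4, 0.04, 0, 0, 0, 0, 0, -8.4, 0.04, 0, 0, 0, 0, 0, -8.4, 0.04, 0, 0, 0, 0, 0, -8.4, 0.04, 0, 0, 0, 0, 0, -8.4, 0.04, 0, 0, 0, 0, 0, -8.4, 0.04, 0, 0, 0, 0, 0, -8.4, 0.04, 0, 0, 0, 0, 0, -8.4, 0.04],
)

```text
time: 12.95
tool_pos: [0.5763, -0.0015, 0.1531]
tcp_rot: [0.88, 0.474, -0.001, -0.001]
ft_force: [0.0, -0.0, 0.0]
gripper_width: 0.0398
```

>>> send_rows(
  deltas=[0, 0, 0, 0, 0, -8.4, 0.04, 0, 0, 0, 0, 0, 0, 0.04, 0, 0, 0, 0, 0, 0, 0.04],
)

```text
time: 13.25
tool_pos: [0.5766, -0.0015, 0.1537]
tcp_rot: [0.846, 0.533, -0.001, -0.001]
ft_force: [0.2, 0.9, -0.7]
gripper_width: 0.0402
```

```bash
python3 - <<'E'
from h import *
o=r.get_obs();print(o['time'],o['tool_pos'],o['qpos'],o['dq'],o['ft_force'],R.from_quat(o['tcp_rot']).as_matrix())
m=camera_model('wrist');im=read_camera('wrist');cv2.imwrite('pics/w10.png',im[:,:,::-1]);np.save('w10.npy',m['extrinsics'])
crop(im,220,120,420,270,4,'pics/c10.png')
E
```

```text
13.25 [ 0.5766 -0.0015  0.1537] [-0.1394  0.1893  1.741   0.      1.2129 -1.2643] [-0.0006 -0.0052 -0.0033 -0.0007  0.0023 -0.0001] [ 0.1626  0.8967 -0.7387] [[ 0.4313  0.9022 -0.0016]
 [ 0.9022 -0.4313  0.0002]
 [-0.0005 -0.0015 -1.    ]]
```

View pics/w10.png

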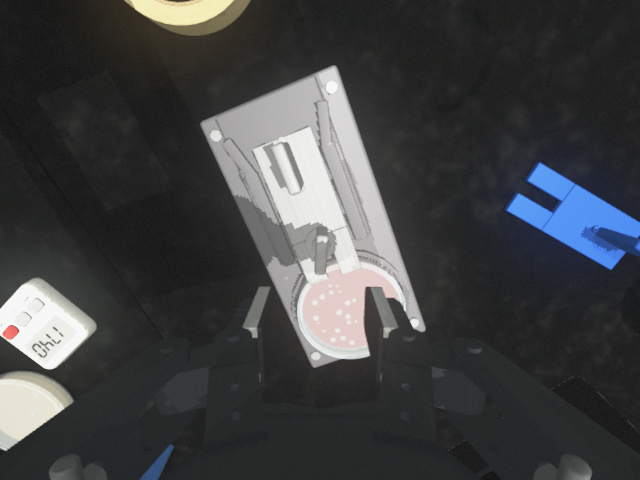

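View pics/c10.png

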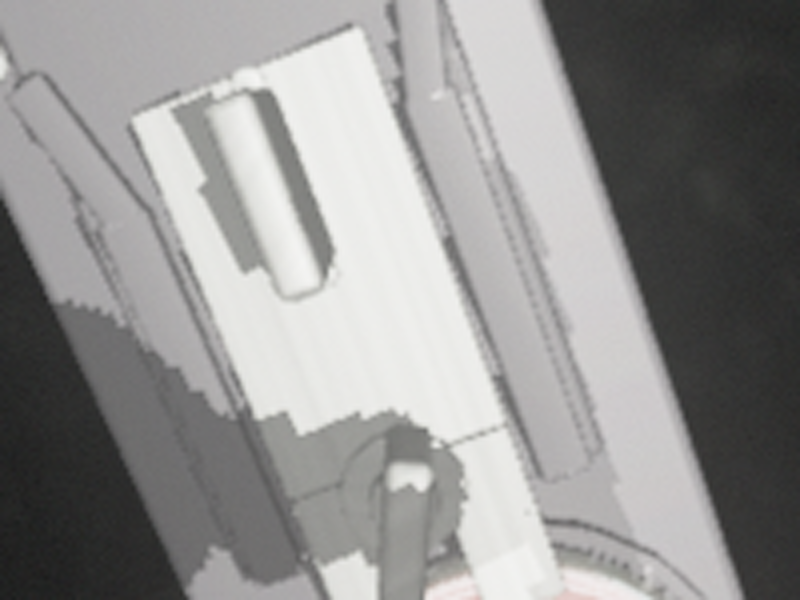

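```bash
python3 - <<'E'
import cv2
im=cv2.imread('pics/w10.png');cv2.imwrite('pics/c10b.png',cv2.resize(im[215:290,280:370],None,fx=8,fy=8,interpolation=cv2.INTER_CUBIC))
E
```

```text
(no output)
```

View pics/c10b.png

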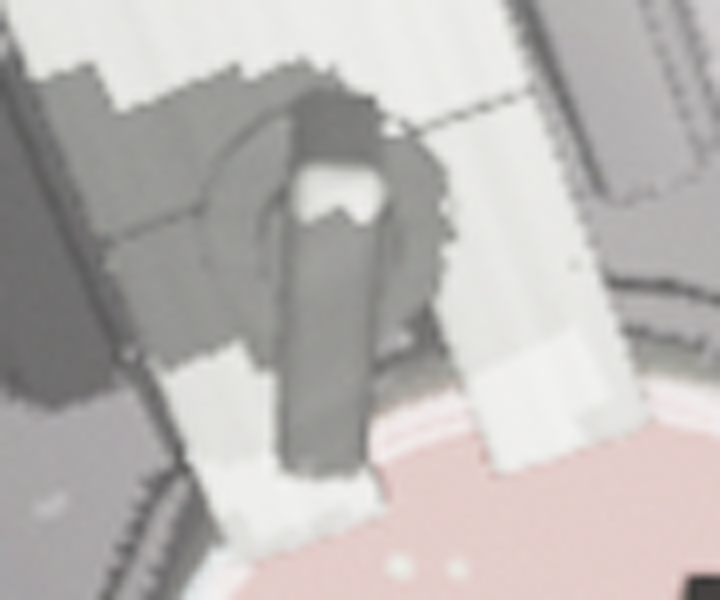

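```bash
python3 - <<'E'
from h import *
m=camera_model('wrist');m['extrinsics']=np.load('w10.npy')
o=r.get_obs();M=R.from_quat(o['tcp_rot']).as_matrix();t=o['tool_pos']
C=lambda x,y:(280+(x+.5)/8-.5,215+(y+.5)/8-.5)
for z in (.065,.067,.070):
    a=ray(m,*C(340,165),z);b=ray(m,*C(322,472),z);c=(a+b)/2;d=a-b
    print(z,c,np.linalg.norm(d),np.degrees(np.arctan2(-d[1],-d[0])),'tool',M.T@(c-t),M.T@d)
    print(np.linalg.norm(ray(m,*C(283,315),z)-ray(m,*C(375,320),z)))
for z in (.036,.039,.042):
    a=ray(m,*C(203,235),z);b=ray(m,*C(452,235),z);print('fl',z,(a+b)/2,np.linalg.norm(a-b),'tool',M.T@((a+b)/2-t))
print(t)
E
```

```text
0.065 [ 0.5796 -0.0016  0.065 ] 0.027136269266637373 -28.60954613903504 tool [0.0012 0.0027 0.089 ] [ 0.0015 -0.0271  0.    ]
0.0076965104066110375
0.067 [ 0.5789 -0.0013  0.067 ] 0.026886580704113008 -28.60954613903504 tool [0.0012 0.002  0.087 ] [ 0.0014 -0.0268  0.    ]
0.007625692616553035
0.07 [ 0.578  -0.0009  0.07  ] 0.026512047860326453 -28.609546139035032 tool [0.0012 0.001  0.084 ] [ 0.0014 -0.0265  0.    ]
0.00751946593146611
fl 0.036 [ 0.5808 -0.0024  0.036 ] 0.023358968298816535 tool [0.001  0.0042 0.118 ]
fl 0.039 [ 0.5799 -0.002   0.039 ] 0.02307452017438395 tool [0.001  0.0033 0.115 ]
fl 0.042 [ 0.5791 -0.0016  0.042 ] 0.022790072049951413 tool [0.001  0.0023 0.112 ]
[ 0.5767 -0.0015  0.154 ]
```

>>> send_rows(
  deltas=[0.0012, 0.002, 0, 0, 0, 0, 0.04, 0, 0, 0.02, 0, 0, 3, 0.04, 0, 0, 0.03, 0, 0, 0, 0.04, 0, 0, 0.025, 0, 0, 0, 0.04, 0, 0, 0.0165, 0, 0, 0, 0.04, 0, 0, 0, 0, 0, 0, 0.04, 0, 0, 0, 0, 0, 0, 0.04],
)

```text
time: 14.0
tool_pos: [0.5796, -0.0013, 0.0634]
tcp_rot: [0.859, 0.512, -0.0, -0.0]
ft_force: [0.0, -0.7, -0.5]
gripper_width: 0.0403
```

```bash
python3 - <<'E'
from h import *
o=r.get_obs();print(o['time'],o['tool_pos'],o['qpos'],o['dq'],o['ft_force'],R.from_quat(o['tcp_rot']).as_matrix())
m=camera_model('wrist');im=read_camera('wrist');cv2.imwrite('pics/w11.png',im[:,:,::-1]);np.save('w11.npy',m['extrinsics'])
im=read_camera('scene');crop(im,270,190,370,265,8,'pics/s11.png')
E
```

```text
14.0 [ 0.5796 -0.0013  0.0634] [-0.1383  0.3121  1.7829  0.      1.047  -1.2141] [ 0.0009 -0.0232 -0.0215 -0.0005 -0.0008 -0.0043] [ 0.0154 -0.6714 -0.4916] [[ 0.4751  0.8799 -0.0003]
 [ 0.8799 -0.4751  0.0001]
 [-0.0001 -0.0003 -1.    ]]
```

View pics/w11.png

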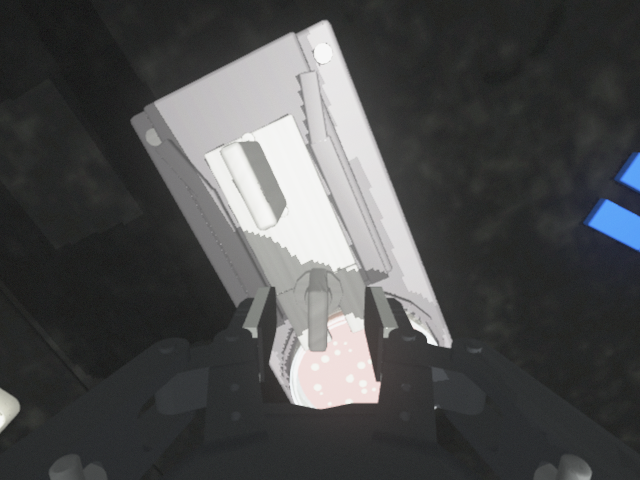

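View pics/s11.png

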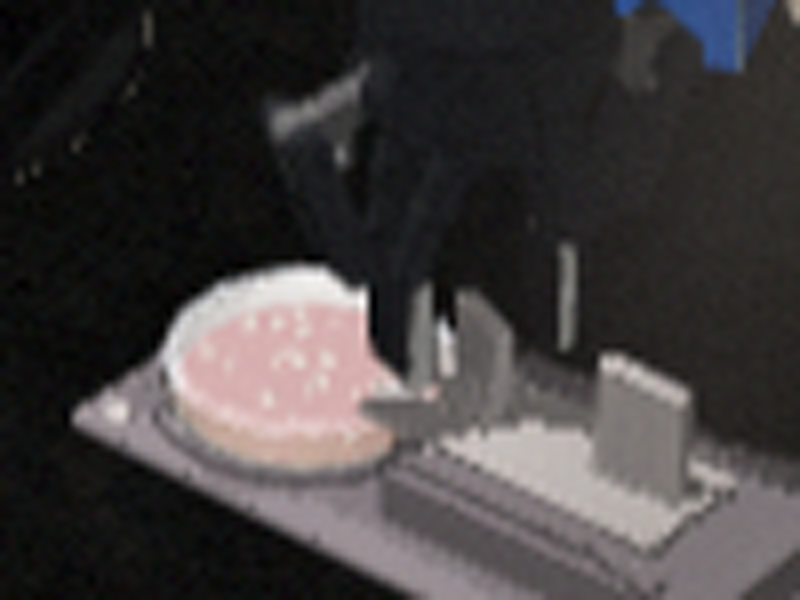

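The wing is centred between the pads and aligned. I'll close gently.

>>> send_rows(
  deltas=[0, 0, 0, 0, 0, 0, 0.014, 0, 0, 0, 0, 0, 0, 0.014, 0, 0, 0, 0, 0, 0, 0.008, 0, 0, 0, 0, 0, 0, 0.004, 0, 0, 0, 0, 0, 0, 0.0, 0, 0, 0, 0, 0, 0, 0.0, 0, 0, 0, 0, 0, 0, 0.0],
  newtons=40,
)

```text
time: 14.8
tool_pos: [0.5797, -0.0022, 0.0643]
tcp_rot: [0.859, 0.513, -0.0, 0.001]
ft_force: [-3.7, -3.8, 4.8]
gripper_width: 0.0072
```

```bash
python3 - <<'E'
from h import *
o=r.get_obs();print(o['time'],o['tool_pos'],o['qpos'],o['dq'],o['ft_force'],o['wrist_torque'],o['gripper_width'])
E
```

```text
14.8 [ 0.5797 -0.0022  0.0643] [-0.1391  0.3105  1.7829 -0.0015  1.0475 -1.2148] [-0.0001 -0.0011  0.0019  0.001  -0.0015 -0.0002] [-3.6891 -3.845   4.8266] [-0.6402  0.5189 -0.0669] 0.007180350931843515
```

>>> send_rows(
  deltas=[-0.0008, 0, 0.0007, 0, 0, 0, 0.0, 0, 0, 0, 0, 0, 0, 0.0, 0, 0, 0, 0, 0, 0, 0.0],
)

```text
time: 15.1
tool_pos: [0.5797, -0.0024, 0.0643]
tcp_rot: [0.859, 0.513, 0.0, 0.001]
ft_force: [-4.0, -0.8, 9.9]
gripper_width: 0.0071
```

```bash
python3 - <<'E'
from h import *
o=r.get_obs();print(o['time'],o['tool_pos'],o['ft_force'],o['wrist_torque'],o['gripper_width'])
E
```

```text
15.1 [ 0.5797 -0.0024  0.0643] [-4.036  -0.8154  9.8506] [-0.2586  0.6943 -0.0609] 0.007086273475584346
```

>>> send_rows(
  deltas=[0, -0.0004, 0.0005, 0, 0, 0, 0.0, 0, 0, 0, 0, 0, 0, 0.0],
)

```text
time: 15.3
tool_pos: [0.5797, -0.0023, 0.0643]
tcp_rot: [0.859, 0.513, 0.001, 0.001]
ft_force: [-3.7, -1.7, 11.0]
gripper_width: 0.0071
```

>>> send_rows(
  deltas=[0, 0, 0.0002, 0, 0, 0, 0.0, 0, 0, 0, 0, 0, 0, 0.0],
)

```text
time: 15.5
tool_pos: [0.5797, -0.0023, 0.0643]
tcp_rot: [0.859, 0.513, 0.001, 0.001]
ft_force: [-4.1, -1.8, 11.5]
gripper_width: 0.0068
```

>>> send_rows(
  deltas=[0, 0, 0, 0, 0, 0, 0.0, 0, 0, 0, 0, 0, 0, 0.0],
)

```text
time: 15.7
tool_pos: [0.5797, -0.0023, 0.0643]
tcp_rot: [0.859, 0.513, 0.001, 0.001]
ft_force: [-5.0, -1.2, 12.2]
gripper_width: 0.0069
```

```bash
python3 - <<'E'
from h import *
o=r.get_obs();print(o['time'],o['tool_pos'],o['qpos'],o['ft_force'],o['wrist_torque'],o['tau'])
E
```

```text
15.7 [ 0.5797 -0.0023  0.0643] [-0.1397  0.3097  1.7841 -0.0007  1.0457 -1.2158] [-4.9917 -1.2491 12.1744] [-0.2985  0.8557 -0.0941] [  1.0791 -41.8354 -30.2378   0.6452  -1.5341  -0.0845]
```

>>> send_rows(
  deltas=[0, 0, 0.0003, 0, 0, 7, 0.0, 0, 0, 0.0002, 0, 0, 7, 0.0, 0, 0, 0, 0, 0, 0, 0.0],
)

```text
time: 16.0
tool_pos: [0.5796, -0.0026, 0.0638]
tcp_rot: [0.915, 0.403, 0.0, 0.001]
ft_force: [-5.6, -2.7, 13.0]
gripper_width: 0.007
```

```bash
python3 - <<'E'
from h import *
o=r.get_obs();print(o['time'],o['tool_pos'],o['qpos'],o['ft_force'],o['wrist_torque'],np.degrees(2*np.arctan2(o['tcp_rot'][1],o['tcp_rot'][0])))
E
```

```text
16.0 [ 0.5796 -0.0026  0.0638] [-0.1399  0.3103  1.7844 -0.0013  1.0452 -0.9681] [-5.5835 -2.6929 13.0163] [-0.5688  1.0011 -0.0668] 47.48872145739169
```

>>> send_rows(
  deltas=[-0.0005, 0, 0.0003, 0, 0, 7, 0.0, 0, 0, 0.0002, 0, 0, 7, 0.0, 0, 0, 0.0003, 0, 0, 7, 0.0],
)

```text
time: 16.3
tool_pos: [0.5792, -0.0029, 0.0631]
tcp_rot: [0.974, 0.229, 0.001, 0.001]
ft_force: [-6.2, -2.4, 15.1]
gripper_width: 0.0068
```

```bash
cat > st.py <<'E'
from h import *
o=r.get_obs();print(o['time'],o['tool_pos'],'q6',o['qpos'][5],o['ft_force'],o['wrist_torque'],np.degrees(2*np.arctan2(o['tcp_rot'][1],o['tcp_rot'][0])))
E
python3 st.py
```

```text
16.3 [ 0.5792 -0.0029  0.0631] q6 -0.6009679844752416 [-6.2065 -2.3908 15.1087] [-0.4903  1.212   0.123 ] 26.419641493182933
```

>>> send_rows(
  deltas=[-0.0003, -0.0003, 0.0002, 0, 0, 7, 0.0, 0, 0, 0.0002, 0, 0, 7, 0.0, 0, 0, 0.0002, 0, 0, 7, 0.0],
)

```text
time: 16.6
tool_pos: [0.5786, -0.0031, 0.0624]
tcp_rot: [0.999, 0.047, 0.0, 0.001]
ft_force: [-6.5, -3.2, 14.2]
gripper_width: 0.0071
```

```bash
python3 st.py
```

```text
16.6 [ 0.5786 -0.0031  0.0624] q6 -0.23431274289894727 [-6.5371 -3.233  14.2224] [-0.6323  1.2636  0.149 ] 5.420730117475025
```

>>> send_rows(
  deltas=[-0.0002, -0.0003, 0.0002, 0, 0, 7, 0.0, 0, 0, 0.0003, 0, 0, 7, 0.0],
)

```text
time: 16.8
tool_pos: [0.5783, -0.003, 0.0619]
tcp_rot: [0.997, -0.075, 0.0, 0.001]
ft_force: [-7.8, -4.5, 16.0]
gripper_width: 0.0071
```

```bash
python3 st.py
```

```text
16.8 [ 0.5783 -0.003   0.0619] q6 0.010488983040760316 [-7.7608 -4.4864 15.9529] [-0.8477  1.3443  0.1625] -8.5776206177234
```

>>> send_rows(
  deltas=[-0.0005, 0.0006, 0.0001, 0, 0, 7, 0.0, 0, 0, 0.0002, 0, 0, 7, 0.0],
)

```text
time: 17.0
tool_pos: [0.5779, -0.003, 0.0615]
tcp_rot: [0.981, -0.196, 0.001, 0.0]
ft_force: [-5.2, -2.4, 13.4]
gripper_width: 0.0071
```

```bash
python3 st.py
```

```text
17.0 [ 0.5779 -0.003   0.0615] q6 0.2537195355382344 [-5.1905 -2.4371 13.3755] [-0.4135  1.0864  0.1303] -22.58841922449846
```

Advance is still 0.033 mm/° at about 13–14 N. Continuing.

>>> send_rows(
  deltas=[-0.0003, 0, 0.0003, 0, 0, 7, 0.0, 0, 0, 0.0002, 0, 0, 7, 0.0],
)

```text
time: 17.2
tool_pos: [0.5775, -0.0029, 0.061]
tcp_rot: [0.949, -0.314, 0.001, 0.0]
ft_force: [-7.0, -1.9, 13.8]
gripper_width: 0.0071
```

```bash
python3 st.py
```

```text
17.2 [ 0.5775 -0.0029  0.061 ] q6 0.4982285776234547 [-7.028  -1.8772 13.7936] [-0.4028  1.0956  0.0907] -36.58511399074369
```

>>> send_rows(
  deltas=[-0.0003, 0.0002, 0.0002, 0, 0, 7, 0.0, 0, 0, 0.0003, 0, 0, 7, 0.0],
)

```text
time: 17.4
tool_pos: [0.5773, -0.0026, 0.0605]
tcp_rot: [0.904, -0.427, 0.001, 0.0]
ft_force: [-5.8, -0.5, 14.7]
gripper_width: 0.0071
```

```bash
python3 st.py
```

```text
17.4 [ 0.5773 -0.0026  0.0605] q6 0.7425183198365873 [-5.8217 -0.4802 14.6901] [-0.2406  1.1066  0.0799] -50.58838449511321
```

>>> send_rows(
  deltas=[-0.0002, 0.0002, 0.0002, 0, 0, 7, 0.0, 0, 0, 0.0002, 0, 0, 7, 0.0],
)

```text
time: 17.6
tool_pos: [0.5771, -0.0024, 0.0604]
tcp_rot: [0.845, -0.534, 0.001, -0.0]
ft_force: [-6.4, -1.1, 16.9]
gripper_width: 0.0071
```

```bash
python3 st.py
```

```text
17.6 [ 0.5771 -0.0024  0.0604] q6 0.9868146813842358 [-6.421  -1.065  16.8825] [-0.0249  1.3379  0.1912] -64.58653801276846
```

The advance stalled (0.1 mm instead of 0.47 mm) and the force rose, so the head is probably seated after about 3.9 mm of travel. I'll hold and check without turning.

>>> send_rows(
  deltas=[0, 0, 0, 0, 0, 0, 0.0, 0, 0, 0, 0, 0, 0, 0.0],
)

```text
time: 17.8
tool_pos: [0.5771, -0.0023, 0.0604]
tcp_rot: [0.846, -0.532, 0.001, -0.0]
ft_force: [-6.7, -0.7, 16.2]
gripper_width: 0.0068
```

```bash
python3 st.py; python3 - <<'E'
from h import *
m=camera_model('wrist');im=read_camera('wrist');cv2.imwrite('pics/w12.png',im[:,:,::-1]);np.save('w12.npy',m['extrinsics'])
im=read_camera('scene');crop(im,270,190,370,265,8,'pics/s12.png')
E
```

```text
17.8 [ 0.5771 -0.0023  0.0604] q6 0.9823853971578009 [-6.7215 -0.745  16.1811] [-0.0982  1.2384 -0.0912] -64.33773938878772
```

View pics/w12.png

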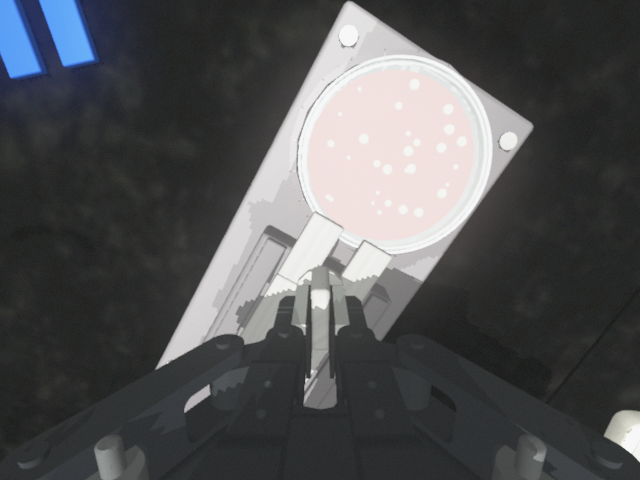

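View pics/s12.png

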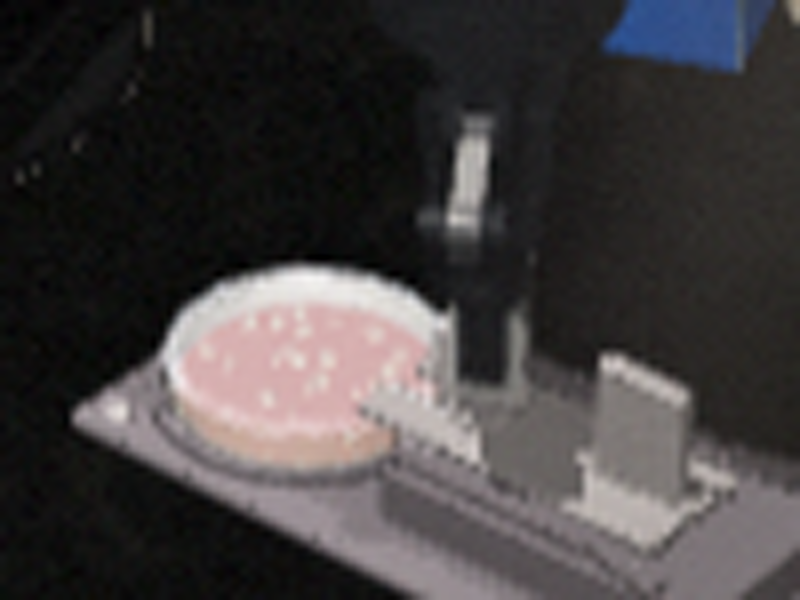

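The stall is consistent with seating: the 0.4 mm feed raised the force by about 2 N and z held at 0.0604. I'll unload, release and lift, then inspect the flange gap.

>>> send_rows(
  deltas=[0, 0, -0.0008, 0, 0, 0, 0.0, 0, 0, -0.0006, 0, 0, 0, 0.0, 0, 0, 0, 0, 0, 0, 0.0],
)

```text
time: 18.2
tool_pos: [0.5769, -0.0023, 0.0605]
tcp_rot: [0.847, -0.532, 0.001, -0.0]
ft_force: [-2.6, -1.3, 7.1]
gripper_width: 0.0071
```

```bash
python3 st.py
```

```text
18.2 [ 0.5769 -0.0023  0.0605] q6 0.9821250787142972 [-2.6374 -1.2508  7.1171] [-0.1657  0.4726 -0.0891] -64.33011268845996
```

>>> send_rows(
  deltas=[0, 0, 0, 0, 0, 0, 0.035, 0, 0, 0, 0, 0, 0, 0.035, 0, 0, 0, 0, 0, 0, 0.035, 0, 0, 0, 0, 0, 0, 0.035, 0, 0, -0.02, 0, 0, 0, 0.035, 0, 0, -0.04, 0, 0, 0, 0.035, 0, 0, -0.04, 0, 0, 0, 0.035, 0, 0, 0, 0, 0, 0, 0.035, 0, 0, 0, 0, 0, 0, 0.035],
)

```text
time: 19.1
tool_pos: [0.5771, -0.0022, 0.1605]
tcp_rot: [0.847, -0.532, 0.001, -0.001]
ft_force: [-0.6, 0.2, -0.8]
gripper_width: 0.0346
```

```bash
python3 st.py; python3 - <<'E'
from h import *
m=camera_model('wrist');im=read_camera('wrist');cv2.imwrite('pics/w13.png',im[:,:,::-1]);np.save('w13.npy',m['extrinsics'])
cv2.imwrite('pics/c13.png',cv2.resize(im[180:330,230:430,::-1],None,fx=4,fy=4,interpolation=cv2.INTER_CUBIC))
im=read_camera('scene');crop(im,270,190,370,265,8,'pics/s13.png')
E
```

```text
19.1 [ 0.5771 -0.0022  0.1605] q6 0.9819813714293039 [-0.6198  0.2408 -0.7668] [ 0.0267  0.0306 -0.0057] -64.31691852800189
```

View pics/c13.png

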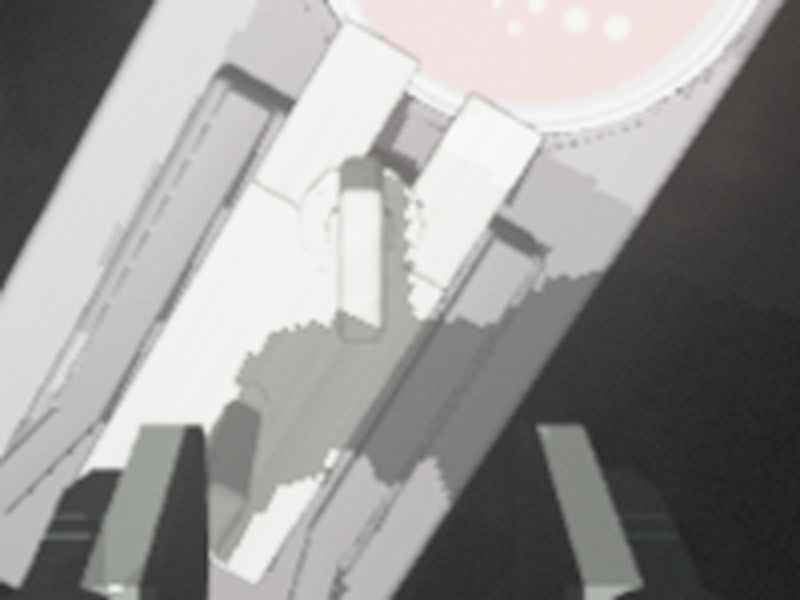

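View pics/s13.png

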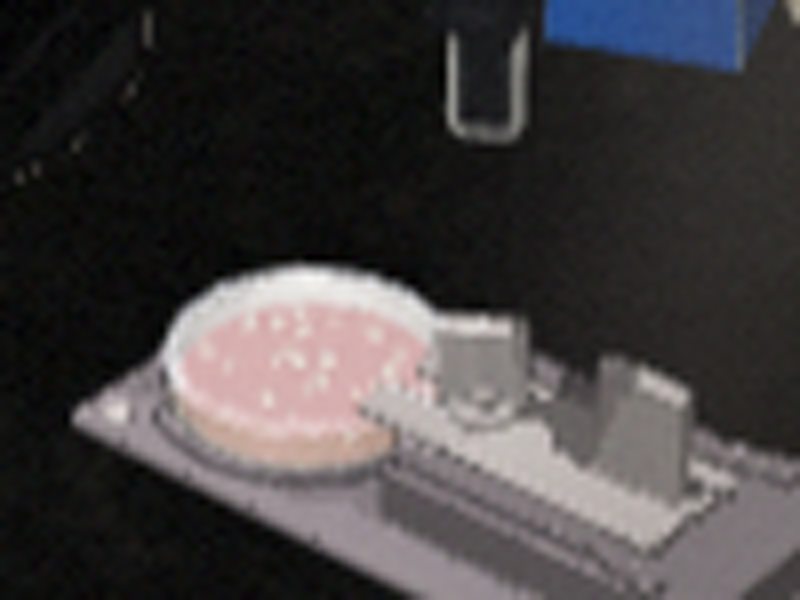

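No gap or shadow shows under the flange. I have about 45 s and ample slip margin, so I'll confirm with one brief re-grip at the same pose: a firm push and a 5° nudge. If it is seated, z must not move.

>>> send_rows(
  deltas=[0, 0, 0.035, 0, 0, 0, 0.035, 0, 0, 0.035, 0, 0, 0, 0.035, 0, 0, 0.02, 0, 0, 0, 0.035, 0, 0, 0.01, 0, 0, 0, 0.035, 0, 0, 0, 0, 0, 0, 0.035, 0, 0, 0, 0, 0, 0, 0.012, 0, 0, 0, 0, 0, 0, 0.006, 0, 0, 0, 0, 0, 0, 0, 0, 0, 0, 0, 0, 0, 0, 0, 0, 0, 0, 0, 0, 0],
)

```text
time: 20.2
tool_pos: [0.5773, -0.0022, 0.0606]
tcp_rot: [0.847, -0.532, 0.001, -0.001]
ft_force: [-0.3, 0.8, 6.2]
gripper_width: 0.0066
```

```bash
python3 st.py
```

```text
20.2 [ 0.5773 -0.0022  0.0606] q6 0.9820348614595887 [-0.3435  0.7568  6.1946] [ 0.2013  0.0901 -0.1112] -64.32382088389856
```

>>> send_rows(
  deltas=[0, 0, 0.0007, 0, 0, 0, 0, 0, 0, 0.0004, 0, 0, 0, 0, 0, 0, 0, 0, 0, 0, 0],
)

```text
time: 20.5
tool_pos: [0.5774, -0.0023, 0.0606]
tcp_rot: [0.847, -0.532, 0.001, -0.0]
ft_force: [-4.8, 0.9, 13.7]
gripper_width: 0.007
```

```bash
python3 st.py
```

```text
20.5 [ 0.5774 -0.0023  0.0606] q6 0.9820394326055902 [-4.8119  0.8687 13.7133] [ 0.2026  0.792  -0.0807] -64.31821917594851
```

>>> send_rows(
  deltas=[0, 0, 0.0001, 0, 0, 5, 0, 0, 0, 0, 0, 0, 0, 0, 0, 0, 0, 0, 0, 0, 0],
)

```text
time: 20.8
tool_pos: [0.5774, -0.0021, 0.0606]
tcp_rot: [0.823, -0.569, 0.001, -0.001]
ft_force: [-4.7, 0.9, 14.6]
gripper_width: 0.0073
```

```bash
python3 st.py
```

```text
20.8 [ 0.5774 -0.0021  0.0606] q6 1.0694243518897903 [-4.7119  0.9369 14.5802] [ 0.195   0.7644 -0.0988] -69.32003657670752
```

With the 5° nudge at 14.6 N, z stayed at 0.0606, so the head is seated. I'll unload, release and lift away.

>>> send_rows(
  deltas=[0, 0, -0.0008, 0, 0, 0, 0, 0, 0, -0.0004, 0, 0, 0, 0, 0, 0, 0, 0, 0, 0, 0.035, 0, 0, 0, 0, 0, 0, 0.035, 0, 0, 0, 0, 0, 0, 0.035, 0, 0, -0.02, 0, 0, 0, 0.035, 0, 0, -0.04, 0, 0, 0, 0.035, 0, 0, -0.04, 0, 0, 0, 0.035, 0, 0, -0.02, 0, 0, 0, 0.035, 0, 0, 0, 0, 0, 0, 0.035],
)

```text
time: 21.8
tool_pos: [0.5787, -0.0025, 0.1833]
tcp_rot: [0.823, -0.569, 0.003, -0.002]
ft_force: [0.3, -0.7, 0.4]
gripper_width: 0.0351
```

```bash
python3 st.py; python3 - <<'E'
from h import *
im=read_camera('wrist');cv2.imwrite('pics/w14.png',im[:,:,::-1])
im=read_camera('top');cv2.imwrite('pics/t14.png',im[:,:,::-1])
E
```

```text
21.8 [ 0.5787 -0.0025  0.1833] q6 1.0692474695639702 [ 0.3193 -0.6612  0.3588] [ 0.0616 -0.0047 -0.0001] -69.3178011293651
```

View pics/w14.png

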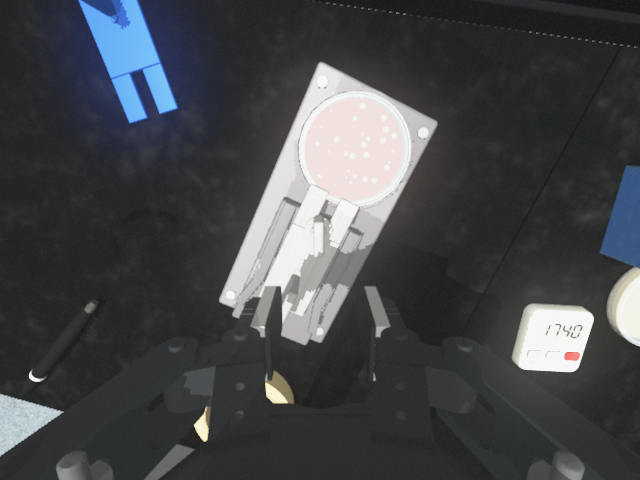

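View pics/t14.png

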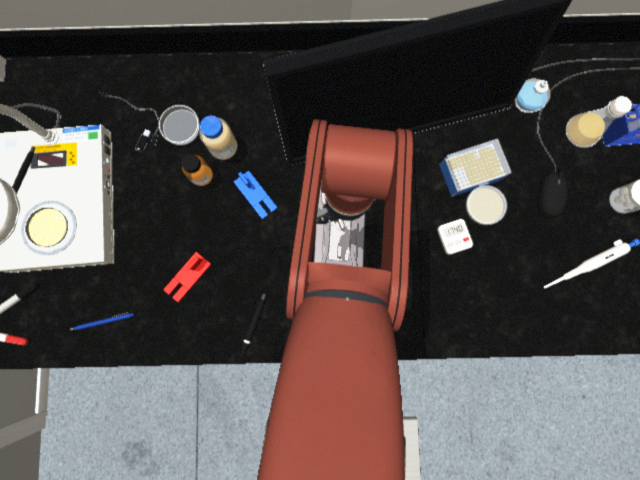

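The plate sits in the guide with its prongs on either side of the screw (wrist view, about (325,225)). The timer is still at (456,237), the gripper is clear, and the red and blue look-alikes are untouched.

```bash
python3 -c "
from rig import workorder
print(workorder.finish_job())"
```

```text
the job is handed in; nothing more can be done
None
```

I slid the steel plate along the guide under the raised screw head until its slot met the shank, then drove the screw clockwise until its head seated. I let go and handed the job in at about 22 s; no verdict is reported.

**Plate home:** the plate stopped advancing at x = 0.518 while the push rose to about 7 N. This agrees with the camera measurement of the screw axis to within about 0.5 mm.

**Drive:** I turned the screw about 125° at roughly 13–16 N (one reading just under 17 N). It advanced a steady 0.034 mm per degree, about 3.9 mm in all, and then stalled.

**Seating check:** I re-gripped once and turned 5° more at about 14.6 N. The height did not change, so I took the head as seated. I estimate about 0.5 mm of thread was lost to turning after seating, against the 1.5 mm limit.

**Last look:** the plate is in the guide with its prongs on either side of the screw, the gripper is clear, and the timer and the red and blue look-alikes have not moved.

**Not measured directly:** the flange gap and the force of the head on the plate could not be read from the pictures, so both rest on the force and height readings. No check failed or disagreed with another.

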